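# Set the drawer divider to its mark and cam it shut

## Task

In the open spice drawer, first turn the divider's tension knob until its nose points straight at the index lug. Then grip the upright post of the cam lever and, with the lever still open, draw the sliding leg out until its nib sits midway between the two prongs of the length clip, pause there for a moment, and swing the lever fully shut, in line with the leg, without letting the leg slip off its mark. Finish still gripping the post and holding the spring-loaded leg on the mark with the lever shut; leave the tins, grinder, jar and spoon alone and do not shove the clip.

Things in the scene. Friction and masses are not known exactly. Their poses are not given: they have to be found in the camera images.
- stay: Fixed divider on the dark drawer floor (floor top at z = 6 mm): aluminium base 275 x 70 x 10 mm, two rails 22 mm high. Origin: centre of its underside, on the floor; x = the way the leg slides out, roughly world +y (within 20 deg); y = the lever's opening side, roughly to the robot; z up. Nothing on it but knob and post is over 36 mm high. Knob at x = -100 mm on a round plate, radius 46, 12 mm thick.
- knob (a joint): Black tension knob, rad about the vertical: 0 = nose at the index lug; positive counterclockwise from above; stops -1.6, 0.6. Starts negative (-1.3 to -0.6): turn it counterclockwise. Upright bar 12 mm thick, 40 long, on a disc of radius 21 mm. A low black nose, 5 mm wide, reaches from one end of the bar to 31 mm from the axis; at 0 the bar lies along the divider's y, nose to -y. Friction 0.04 N m; stays as left.
- knob_axis (a point): Point on the knob's vertical axis, 43 mm above the drawer floor, where to grip the bar across its 12 mm (bar from 18 to 56 mm above the floor, disc below it). Fixed: its axes are the divider's and do not turn with the knob. The index lug, a dark block 6 x 12 mm, top 22 mm above the floor, stands 39 mm from the axis on the divider's -y side.
- leg (a joint): How far (m) the sliding leg is drawn out along the divider's +x: 0 = home, where it starts; stop at 0.11. Steel bar 34 mm wide, 170 long, with a dark rubber foot at its outer end. A spring pulls it home: 1 N at 0, 0.25 N more per 10 mm, and 0.4 N friction, so it runs home when let go, even with the lever shut.
- leg_nib (a point): Tip of the leg's nib, a 4 mm wide dark finger sticking out of the leg over the rail on the divider's -y side, 25.5 mm above the drawer floor. Moves with the leg; axes are the divider's.
- length_mark (a point): The length mark: midway between the two 6 mm wide prongs (10 mm gap) of a small steel clip on the divider's -y rail, at the nib's height. The leg is at its mark when nib and mark agree along the divider's x (y and z always agree). The clip's place differs each time (50 to 90 mm of draw); it stays put unless shoved with 40 N.
- lever (a joint): Black cam lever on the leg, rad about its vertical pivot: 0 = shut, lying over the leg and pointing along the divider's +x; positive = open, counterclockwise from above, to the divider's +y side; stops 0 and 1.0. Starts at 0.82 to 0.98 and stays as left (friction 0.04 N m). It rides on the leg: moving its post moves leg and lever.
- lever_pivot (a point): Axis of the lever's pivot, on the leg, 36 mm above the drawer floor. Moves with the leg; axes are the divider's. With the lever at angle a the post's centre is 75 cos a mm from it along the divider's x and 75 sin a mm along its y.
- post (a point): On the axis of the lever's upright round black post, 18 mm in diameter, 61 mm above the drawer floor: grip here with about 25 N. The post stands from 36 to 77 mm above the floor on the end of the flat lever arm (16 mm wide, top 36 mm above the floor). It turns within the grip, so the hand can keep its own heading while the lever swings.
- tin_strip: Fixed stainless strip 50 x 420 mm with three round brushed-steel tins (64 mm wide, 45 mm high) along the far side of the drawer. Leave alone. Origin: centre of the strip's underside.
- grinder: White ceramic grinder with a twist top, 54 mm wide, 100 mm tall, loose at the right (-y) end. Leave alone. Origin: centre of its foot.
- jar: Small glass jar with a steel latch, 62 mm wide, 75 mm tall, loose at the left (+y) end, far side. Leave alone. Origin: centre of its foot.
- spoon: Charcoal plastic measuring spoon, 122 mm long, 19 mm high, loose at the left (+y) end, near side. Leave alone. Origin: under its middle.

How it is judged (in metres and radians):
On the way, in this order (a step that is already met when the one before it is completed fails the run):
1. the knob's nose points at the index lug (within 0.12 rad), the leg still near home (value of joint knob between -0.12 and 0.12 rad and value of joint leg below 0.02 m), for 0.2 s.
2. the leg is held at its mark (within 5 mm) with the lever still open (over 0.6 rad) (x of leg_nib in the frame of length_mark between -0.005 and 0.005 m and value of joint lever above 0.6 rad), for 0.2 s.
3. the lever is shut (under 0.1 rad) with the leg at its mark and the post in the grip (x of leg_nib in the frame of length_mark between -0.005 and 0.005 m and value of joint lever below 0.1 rad and contact force between the fingers and lever above 2 N), for 0.2 s.
At the end, for the whole second after the job is handed in: The robot still grips the lever's post (over 2 N) and holds the leg still with its nib within 5 mm of the length mark, the lever shut to under 0.1 rad and the knob within 0.12 rad of its index (all of step 3 and value of joint knob between -0.12 and 0.12 rad and velocity of joint leg between -0.01 and 0.01 m/s); the arm keeps its last pose, push and grip.
It fails at once if the lever is swung shut beyond half way (under 0.5 rad) while the leg is more than 12 mm off its mark (not (x of leg_nib in the frame of length_mark between -0.012 and 0.012 m) and value of joint lever below 0.5 rad).
It fails at once if the length clip is shoved more than 3 mm along its rail (distance of length_mark from where it was at the start of the episode above 0.003 m).
It fails at once if the grinder, jar or spoon is moved more than 20 mm, or the tins are pressed (distance of any of grinder, jar, spoon from where it was at the start of the episode above 0.02 m or contact force between any of the arm, the fingers and tin_strip above 3 N).
It also fails if it takes over 51 s, if anything falls off the work surface, if the arm or the gripper's body presses on something with over 40 N, if the wrist force passes 120 N, or if a joint passes its speed limit or range.

## Robot

A 7-joint arm with a two-finger parallel gripper is mounted at the origin on the work surface. World frame = base frame: x ahead of the robot, y to its left, z up, the work surface at z = 0. Lengths are in mm, angles in rad, forces in N, time in s.
With the tool pointing down it reaches from about 400 to 925 mm from the base axis. Payload 4.1 kg.
Tool frame: the origin (TCP) lies midway between the tips of the shut fingers; the grasp point (between the pads) lies 19 mm behind it; z points along the fingers, x is the direction in which the jaws open and shut, and the axes are right-handed (so a half turn about z gives the same grasp; the last joint's range is limited). The gripper opens to 85 mm and grips with 20 to 120 N. Pads are 22 mm wide; open, the fingers measure 114 mm over their backs; the gripper's body (76 mm by 85 mm) begins 54 mm behind the grasp point. The pads swing forward as they close: fully open they stand 13 mm farther back than shut.
Start: joints at [-1.411, 0.398, 0.045, 1.537, -0.019, 1.207, -0.051], TCP at [166.325, 628.394, 231.347] pointing down, gripper open.
Joint ranges: [-2.82, 2.82], [-0.49, 2.23], [-1.37, 1.46], [0, 2.46], [-1.36, 4.5], [0.23, 2], [-2.94, 2.94]. Speed limits (rad/s): [2.57, 2.57, 3.14, 3.14, 3.14, 3.14, 3.14].

## Interface

Orientations are given as [roll, pitch, yaw] about the fixed x, y, z axes, in that order (R = Rz(yaw) Ry(pitch) Rx(roll)).
In Python, from plant import monitor, eyes, r gives the robot as it stands. The module is installed in compiled form; this text tells all that it offers.
- The arm moves only by the tool move_arm, never from a script. Its argument "increments" is a list of rows, each a list of 5 numbers: the gripper command: -1 is shut, 1 is fully open, values between are in proportion, then the shift along the tool's x, y, z in mm, then the turn about the tool's z in degrees. A call has exactly 5 rows; each row is the pose to reach, as a shift and turn from the pose commanded when the call began, along the tool's axes at that moment; what a row does not reach only later rows make up. A row lasts 1/10 s, in which the tool goes at most 50 mm and 8.59 degrees, less where a joint would pass 70% of its speed; a pose out of reach is approached as far as the arm can. A call with a gripper value outside its range is refused whole. The fingers move at their own pace and stop on an object; the grip force is fixed at half the most. Time passes only in rows, so rows that repeat a pose let the fingers close, or fill a call up. It gives the time, the measured TCP pose, the force and the opening at its end, in the units of the state.
- monitor.get_state(): the state, without advancing time (a new reading comes with each control period).
- eyes.snapshot(name): name is "side" or "top"; returns the picture (480x640x3 uint8, red, green, blue); there is no depth.
- eyes.get_calibration(name): a dict with "fx", "fy", "cx", "cy" (pixels), "cam_to_world" (4x4, takes a point from camera to world coordinates). Camera axes: x right, y down, z forward; pixel columns grow to the right and rows downward; lengths in mm; the calibration is good to about 2 mm. A picture is of the moment at which its call begins. get_calibration takes no time and is no camera call.
- r.job_done(): hands the job in, once; it reports no verdict.
The state is a dict: "t": time; "joints": joint angles; "joint_vel": joint speeds; "tau": joint torques, N m; "position": TCP position; "orientation": TCP orientation; "wrist_force": force on the tool from outside, world axes, zero at the start; "wrist_torque": the same for the moment, N m; "width": opening from 0.0 (shut) to 1.0 (fully open).
Only numpy, scipy, OpenCV 4.12 (cv2) and the standard library are available. Lean on these libraries where they do the work, as an engineer would, in place of code of your own. Each camera call takes 0.05 s, during which the arm holds its last target.

## Working session

There is one attempt and no reset: what is moved stays moved. The work goes in short steps, Python scripts to look and compute and a tool call to move; the robot and the scene stay as the last step left them, time stands still between calls to the robot, and variables do not carry over. Pictures are saved under pics/ and viewed, and the job is handed in when it is done.

Besides the shell and the picture viewer there is one more tool, called after "Request:" in YAML: its name, and indented under it one key for each argument. move_arm: Moves the arm, as the interface text tells. Its arguments: {"type":"object","properties":{"increments":{"type":"array"}},"required":["increments"]}

```bash
mkdir -p pics; ls
python3 - <<'E'
from plant import monitor, eyes, r
import cv2
for n in("side","top"):
    im=eyes.snapshot(n); cv2.imwrite(f"pics/{n}0.png",im[:,:,::-1])
    print(n,eyes.get_calibration(n))
print(monitor.get_state())
E
```

```text
pics
side {'fx': 460.08873290912464, 'fy': 460.08873290912464, 'cx': 313.9946843935776, 'cy': 237.34747509599052, 'cam_to_world': array([[ 8.15373737e-01, -3.96712676e-01,  4.21645255e-01,
         1.12646702e+02],
       [-5.78542293e-01, -5.31533125e-01,  6.18677098e-01,
        -7.94728189e+02],
       [-2.13186271e-02, -7.48392670e-01, -6.62913212e-01,
         9.03263248e+02],
       [ 0.00000000e+00,  0.00000000e+00,  0.00000000e+00,
         1.00000000e+00]])}
top {'fx': 545.4885090716376, 'fy': 545.4885090716376, 'cx': 326.3976506963467, 'cy': 236.16529974007955, 'cam_to_world': array([[ 7.37206092e-03, -9.91547033e-01,  1.29538159e-01,
         4.63098959e+02],
       [-9.99969463e-01, -6.97393197e-03,  3.52679281e-03,
        -2.41210361e+01],
       [-2.59359064e-03, -1.29560203e-01, -9.91568166e-01,
         1.36391105e+03],
       [ 0.00000000e+00,  0.00000000e+00,  0.00000000e+00,
         1.00000000e+00]])}
{'t': 0.1, 'joints': array([-1.41098891,  0.39910458,  0.04498763,  1.53776107, -0.01868894,
        1.20690146, -0.05070917]), 'joint_vel': array([-0.00090088, -0.00255544, -0.00014161, -0.00479461,  0.00080404,
        0.00035186, -0.00093046]), 'tau': array([ 3.76615062e-03, -4.76261008e+01,  1.37064613e+00, -2.54949546e+01,
        1.22038511e-02,  5.05273783e-03,  1.93642052e-05]), 'position': array([166.15736191, 627.81087337, 230.37191749]), 'orientation': array([3.14148023e+00, 1.75020406e-03, 1.31214038e+00]), 'wrist_force': array([ 0.14266504, -0.16793313, -0.19286761]), 'wrist_torque': array([-0.0302185 , -0.03687926, -0.0298058 ]), 'width': 0.999975931235604}
```

View pics/top0.png

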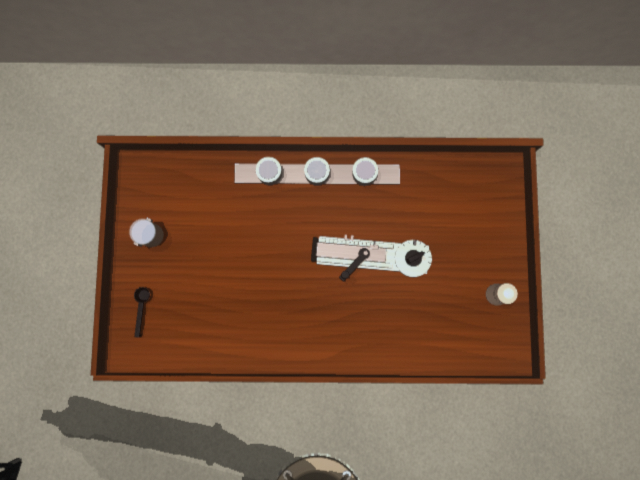

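View pics/side0.png

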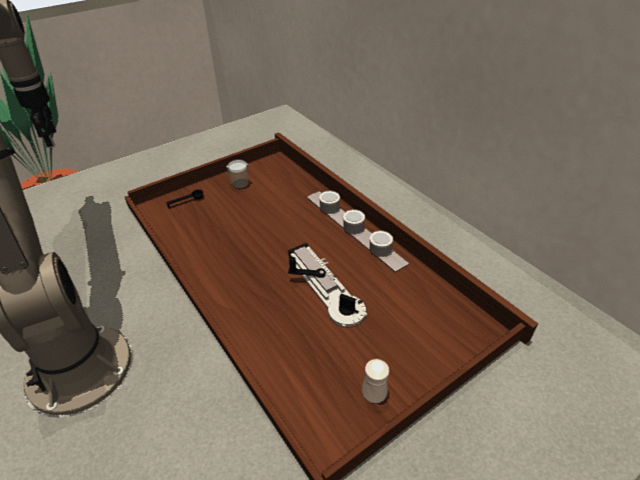

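The top view shows the knob near (414,258), the lever from about (364,254) to (343,277), and the foot near (315,250). The side view shows the knob near (347,305) and the lever near (293-320,268). I'll zoom in.

Run:
```python
import cv2
a=cv2.imread("pics/top0.png")[225:290,300:440]; cv2.imwrite("pics/topz.png",cv2.resize(a,None,fx=5.7,fy=5.7,interpolation=cv2.INTER_CUBIC))
a=cv2.imread("pics/side0.png")[235:335,275:385]; cv2.imwrite("pics/sidez.png",cv2.resize(a,None,fx=6,fy=6,interpolation=cv2.INTER_CUBIC))
```

```text
(no output)
```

View pics/topz.png

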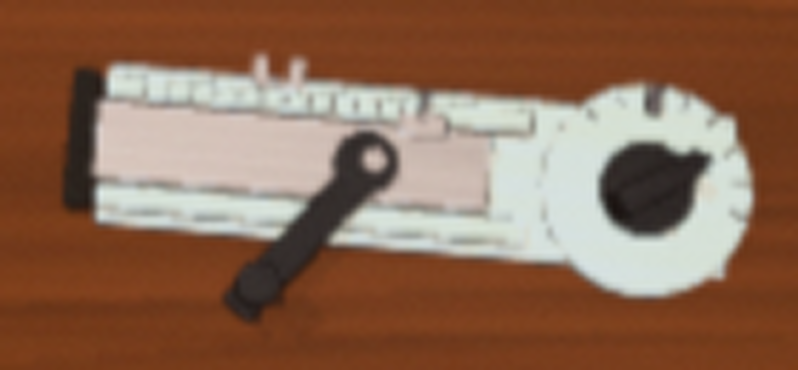

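View pics/sidez.png

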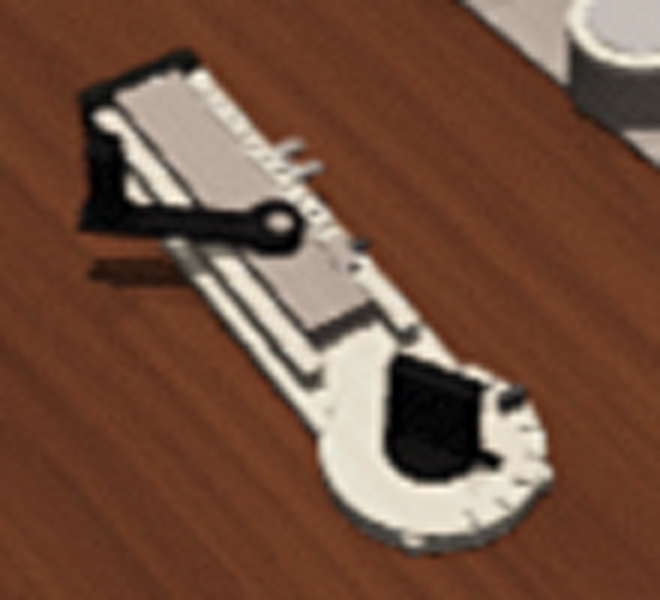

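```bash
cat > h.py <<'E'
import numpy as np,cv2
from plant import eyes
C={n:eyes.get_calibration(n) for n in("top","side")}
def ray(n,u,v):
    c=C[n];T=np.array(c["cam_to_world"]);d=T[:3,:3]@np.array([(u-c["cx"])/c["fx"],(v-c["cy"])/c["fy"],1]);return T[:3,3],d/np.linalg.norm(d)
def onz(n,u,v,z):
    o,d=ray(n,u,v);return o+d*(z-o[2])/d[2]
def tri(pt,ps):
    (a,d),(b,e)=ray("top",*pt),ray("side",*ps)
    s=np.linalg.lstsq(np.c_[d,-e],b-a,rcond=None)[0];p,q=a+s[0]*d,b+s[1]*e
    return (p+q)/2,np.linalg.norm(p-q)
def proj(n,P):
    c=C[n];T=np.linalg.inv(np.array(c["cam_to_world"]));p=T@np.r_[P,1];return np.array([c["fx"]*p[0]/p[2]+c["cx"],c["fy"]*p[1]/p[2]+c["cy"]])
zt=lambda x,y:((x+.5)/5.7-.5+300,(y+.5)/5.7-.5+225)
zs=lambda x,y:((x+.5)/6-.5+275,(y+.5)/6-.5+235)
E
python3 - <<'E'
from h import *
np.set_printoptions(precision=1,suppress=True)
P=dict(posttop=((259,280),(101,137)),hub=((373,160),(282,221)),nib=((423,98),(362,244)),prongL=((261,57),(292,146)),prongR=((298,62),(318,163)),lug=((655,92),(512,393)),nosetip=((705,158),(495,462)),plate=((648,190),(437,452)))
for k,(a,b) in P.items(): print(k,*tri(zt(*a),zs(*b)))
im=cv2.imread("pics/top0.png"); hsv=cv2.cvtColor(im,cv2.COLOR_BGR2HSV)
m=((hsv[...,1]<70)&(hsv[...,2]>140)).astype(np.uint8); m[:225]=0;m[290:]=0;m[:,:300]=0;m[:,440:]=0
# edges of base between cols 322..390 : subpixel by crossing of G channel
g=im[...,0].astype(float)
up=[];lo=[]
for u in list(range(322,343))+list(range(357,372))+list(range(377,396)):
    col=g[225:290,u]; 
    ok=np.where(col>110)[0]
    i=ok[0]; up.append((u,225+i-1+(110-col[i-1])/(col[i]-col[i-1])))
for u in range(370,396):
    col=g[225:290,u]; i=np.where(col>110)[0][-1]; lo.append((u,225+i+(col[i]-110)/(col[i]-col[i+1])))
for n,e in(("up",up),("lo",lo)):
    e=np.array(e); c=np.polyfit(e[:,0],e[:,1],1);r=e[:,1]-np.polyval(c,e[:,0]); k=abs(r)<.7;c=np.polyfit(e[k,0],e[k,1],1)
    A,B=[onz("top",u,np.polyval(c,u),16) for u in(322,395)]; d=A-B; print(n,A,B,np.degrees(np.arctan2(d[1],d[0])),k.sum(),len(e),abs(r).max())
E
```

```text
posttop [540.7 -63.4  88.7] 1.7509188102261402
hub [ 596.4 -113.9   44.9] 1.6616727638991478
nib [ 624.1 -136.1   32.2] 0.20069503234383332
prongL [640.4 -65.4  27.4] 3.60276777905859
prongR [639.9 -82.3  29.7] 0.6520355072118578
lug [ 627.1 -236.5   25.9] 2.1439079553415614
nosetip [ 599.4 -258.5   23. ] 0.9497490072068995
plate [ 586.8 -235.4   15.4] 0.9839746645617736
up [640.1  -8.4  16. ] [ 625.3 -190.1   16. ] 85.35572504903192 55 55 0.2132473176222902
lo [569.4  -9.   16. ] [ 554.3 -189.5   16. ] 85.23181133221817 26 26 0.15574357569414587
```

Run:
```python
from h import *
np.set_printoptions(precision=1,suppress=True)
im=cv2.imread("pics/top0.png"); g=im[...,0].astype(float)
# plate circle: radial crossing from guess
c0=np.array(zt(648,190));pts=[]
for a in np.radians(np.arange(-140,150,4)):
    rr=np.arange(14,24,.1);u=c0[0]+rr*np.cos(a);v=c0[1]+rr*np.sin(a)
    s=cv2.remap(g.astype(np.float32),u[None].astype(np.float32),v[None].astype(np.float32),1)[0]
    i=np.where(s<110)[0]
    if len(i): pts.append((u[i[0]],v[i[0]]))
pts=np.array(pts)
def circ(P):
    for _ in range(3):
        s=np.linalg.lstsq(np.c_[2*P,np.ones(len(P))],(P**2).sum(1),rcond=None)[0];R=np.sqrt(s[2]+s[:2]@s[:2]);e=np.hypot(*(P-s[:2]).T)-R;P=P[abs(e)<2*e.std()+.2]
    return s[:2],R,e.std(),len(P)
W=np.array([onz("top",u,v,17)[:2] for u,v in pts]);print("plate",circ(W))
kc=circ(W)[0]
phi=np.radians(85.3);x=np.array([np.cos(phi),np.sin(phi)]);y=np.array([-x[1],x[0]])
D=lambda p:np.array([(p[:2]-kc)@x-100,(p[:2]-kc)@y])
for n,(a,b),z in(("post",((259,280),(101,137)),83),("hub",((373,160),(282,221)),44),("nib",((423,100),(362,244)),31.5),("pL",((261,68),(292,150)),31.5),("pR",((297,72),(316,168)),31.5),("lug",((655,92),(512,393)),28),("nose",((707,157),(495,462)),25),("footcorner",((88,68),(0,0)),25)):
    p,q=onz("top",*zt(*a),z),onz("side",*zs(*b),z); print(n,p[:2],q[:2],D(p),D(q))
n=onz("top",*zt(707,157),25)[:2]-kc; ang=np.arctan2(n@x,-(n@y)); print("knob angle",-0,np.degrees(ang),np.hypot(*n))
```

```text
plate (array([ 586.2, -233.5]), np.float64(46.73992408451514), np.float64(0.6398958323628542), 60)
post [541.9 -63.9] [542.9 -57.9] [65.3 58.1] [71.5 57.5]
hub [ 595.8 -113.6] [ 597.7 -113.5] [20.3  0.3] [20.5 -1.6]
nib [ 623.2 -136.1] [ 624.6 -135.6] [  0.1 -28.9] [  0.7 -30.2]
pL [636.6 -66.1] [634.7 -70.2] [ 70.9 -36.5] [ 66.7 -34.9]
pR [635.  -81.7] [636.5 -85.9] [ 55.3 -36.2] [ 51.2 -38. ]
lug [ 627.8 -236.7] [ 624.9 -237.4] [-99.8 -41.7] [-100.7  -38.8]
nose [ 600.  -259.3] [ 597.8 -259.6] [-124.6  -15.9] [-125.   -13.7]
footcorner [636.9   8.8] [586.4 103.4] [145.6 -30.7] [235.8  27.4]
knob angle 0 -57.188291656453366 29.250151792759315
```

```bash
cat > go.py <<'E'
import sys,numpy as np
from plant import monitor
s=monitor.get_state();p=s["position"];w=np.degrees(s["orientation"][2])
def d(P,yaw):
    a=np.radians(w);e=np.array(P,float)-p
    return [round(float(v),1) for v in(e[0]*np.cos(a)+e[1]*np.sin(a),e[0]*np.sin(a)-e[1]*np.cos(a),-e[2],(w-yaw+180)%360-180)]
if __name__=="__main__":
    print("now",p.round(1),"yaw",round(w,1),"w",round(float(s["width"]),3),"F",s["wrist_force"].round(1),"t",round(s["t"],2),"j",s["joints"].round(2))
    v=[float(x) for x in sys.argv[1:]]
    if v: print("tool delta",d(v[:3],v[3]))
E
python3 go.py 450 400 230 75.2
```

```text
now [166.2 627.8 230.4] yaw 75.2 w 1.0 F [ 0.1 -0.2 -0.2] t 0.1 j [-1.41  0.4   0.04  1.54 -0.02  1.21 -0.05]
tool delta [-147.6, 332.7, 0.4, -0.0]
```

Request:
move_arm:
  increments:
    - [0,-20,44,0,4]
    - [0,-40,88,0,8]
    - [0,-60,132,0,12]
    - [0,-80,176,0,16]
    - [0,-100,220,0,20]

```text
t: 0.6
position: [354.5, 473.7, 231.0]
orientation: [-3.142, 0.0, 0.96]
wrist_force: [0.2, 0.7, 0.4]
width: 0.498
```

```bash
python3 go.py 586 -233 130 27.3
```

```text
now [354.5 473.7 231. ] yaw 55.0 w 0.498 F [0.2 0.7 0.4] t 0.6 j [-1.16  0.3   0.2   1.69 -0.06  1.16  0.02]
tool delta [-446.4, 594.8, 101.0, 27.7]
```

Request:
move_arm:
  increments:
    - [0,-28,40,5,2]
    - [0,-57,79,10,4]
    - [0,-86,119,15,6]
    - [0,-115,158,20,8]
    - [0,-144,198,25,10]

```text
t: 1.1
position: [433.7, 242.1, 205.9]
orientation: [-3.141, 0.0, 0.787]
wrist_force: [1.2, 0.6, 0.0]
width: 0.499
```

```bash
python3 go.py 586 -233 130 27.3
```

```text
now [433.7 242.1 205.9] yaw 45.1 w 0.499 F [1.2 0.6 0. ] t 1.1 j [-0.91  0.15  0.35  1.93 -0.06  1.07  0.25]
tool delta [-229.2, 443.2, 75.9, 17.8]
```

Request:
move_arm:
  increments:
    - [0,-22,43,7,2]
    - [0,-44,86,14,4]
    - [0,-66,129,21,6]
    - [0,-88,172,28,8]
    - [0,-110,215,35,10]

```text
t: 1.6
position: [508.7, 12.8, 171.0]
orientation: [-3.141, -0.0, 0.613]
wrist_force: [1.0, 0.0, -0.5]
width: 0.499
```

```bash
python3 go.py 586 -233 130 27.3
```

```text
now [508.7  12.8 171. ] yaw 35.1 w 0.499 F [ 1.   0.  -0.5] t 1.6 j [-0.58  0.23  0.54  1.95 -0.14  0.99  0.64]
tool delta [-78.2, 245.5, 41.0, 7.8]
```

Request:
move_arm:
  increments:
    - [0,-15,47,8,2]
    - [0,-30,94,16,4]
    - [0,-45,141,24,6]
    - [0,-60,188,32,8]
    - [0,-74,235,40,8]

```text
t: 2.1
position: [583.7, -221.7, 130.4]
orientation: [-3.141, 0.0, 0.474]
wrist_force: [0.6, 1.1, 1.4]
width: 0.5
```

```bash
python3 go.py 586.2 -234 60 27.3
python3 - <<'E'
from h import *
for n in("side","top"):cv2.imwrite(f"pics/{n}1.png",eyes.snapshot(n)[:,:,::-1])
a=cv2.imread("pics/side1.png")[150:350,250:450]; cv2.imwrite("pics/side1z.png",cv2.resize(a,None,fx=3,fy=3,interpolation=cv2.INTER_CUBIC))
E
```

```text
now [ 583.7 -221.7  130.4] yaw 27.2 w 0.5 F [0.6 1.1 1.4] t 2.1 j [-0.14  0.51  0.59  1.72 -0.33  1.01  1.04]
tool delta [-3.3, 12.1, 70.4, -0.1]
```

View pics/side1z.png

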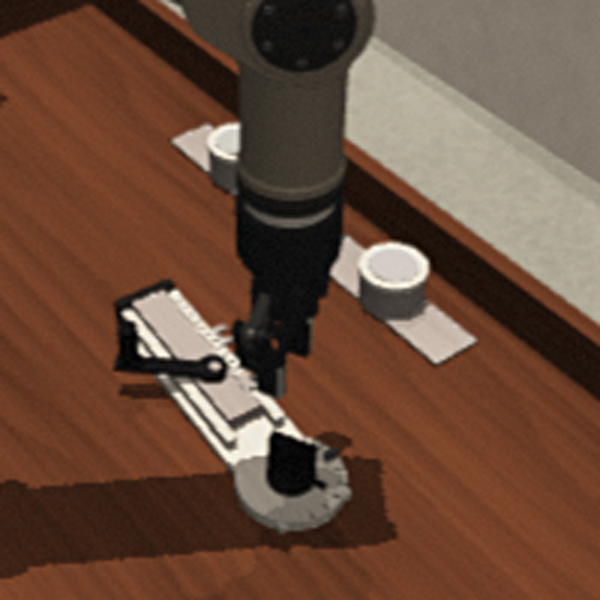

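View pics/top1.png

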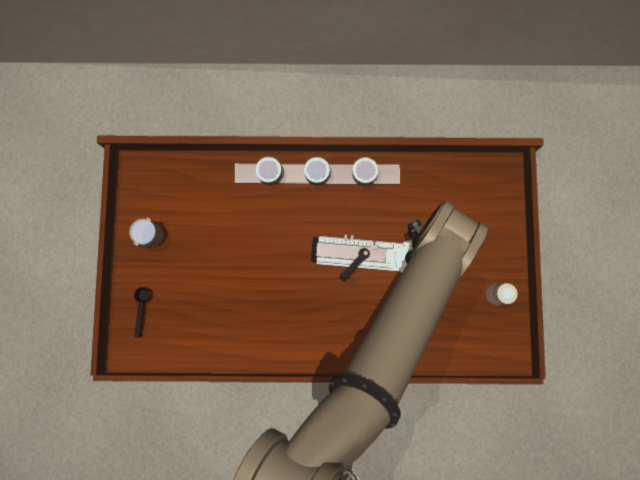

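Side 1 shows the gripper hovering above the knob (zoom ~(270,370)), with the knob at zoom (293,465) and clear. Top 1 shows the arm covering the knob, while the leg, clip and lever stay visible. I'll descend now.

Request:
move_arm:
  increments:
    - [0,-3,12,20,0]
    - [0,-3,12,45,0]
    - [0,-3,12,65,0]
    - [0,-3,12,65,0]
    - [0,-3,12,65,0]

```text
t: 2.7
position: [586.3, -231.7, 66.3]
orientation: [-3.141, 0.0, 0.475]
wrist_force: [-0.1, -0.6, 1.1]
width: 0.498
```

```bash
python3 go.py 586.2 -234 30 27.3
python3 - <<'E'
from h import *
for n in("side",):cv2.imwrite(f"pics/{n}2.png",eyes.snapshot(n)[:,:,::-1])
a=cv2.imread("pics/side2.png")[235:335,285:385]; cv2.imwrite("pics/side2z.png",cv2.resize(a,None,fx=6,fy=6,interpolation=cv2.INTER_CUBIC))
E
```

```text
now [ 586.3 -231.7   66.3] yaw 27.2 w 0.498 F [-0.1 -0.6  1.1] t 2.7 j [-0.09  0.59  0.55  1.75 -0.38  0.91  1.1 ]
tool delta [-1.1, 2.0, 36.3, -0.1]
```

View pics/side2z.png

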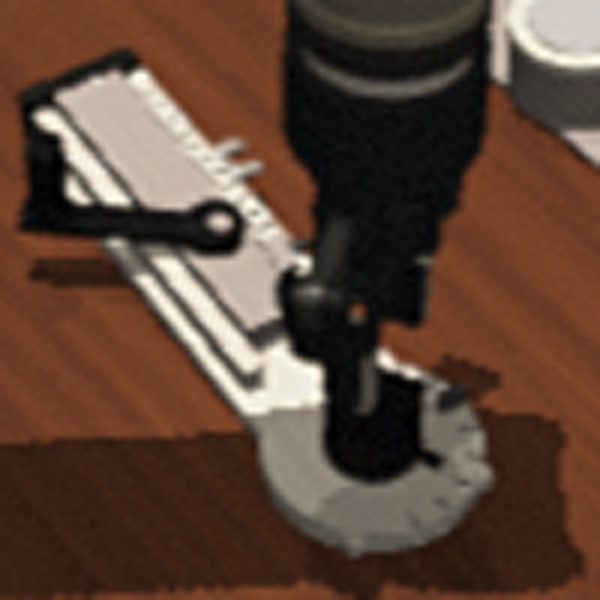

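The fingers straddle the knob bar (zoom ~(375,420)). I'll go down and close.

Request:
move_arm:
  increments:
    - [0,-1,2,18,0]
    - [0,-1,2,36,0]
    - [0,-1,2,36,0]
    - [-0.5,-1,2,36,0]
    - [-1,-1,2,36,0]

```text
t: 3.25
position: [587.1, -234.8, 31.2]
orientation: [3.14, -0.001, 0.474]
wrist_force: [0.7, -0.2, 0.6]
width: 0.169
```

Request:
move_arm:
  increments:
    - [-1,0,0,0,0]
    - [-1,0,0,0,0]
    - [-1,0,0,0,0]
    - [-1,0,0,0,0]
    - [-1,0,0,0,0]

```text
t: 3.75
position: [586.1, -235.2, 31.3]
orientation: [3.141, 0.0, 0.474]
wrist_force: [-3.6, 0.6, 5.8]
width: 0.126
```

```bash
python3 go.py 586.2 -234 30 27.3
```

```text
now [ 586.1 -235.2   31.3] yaw 27.1 w 0.126 F [-3.6  0.6  5.8] t 3.75 j [-0.07  0.64  0.52  1.77 -0.41  0.85  1.12]
tool delta [0.6, -1.1, 1.3, -0.2]
```

Width 0.126, about 11 mm, matches the 12 mm bar. I'll turn counterclockwise (tool −58°).

Request:
move_arm:
  increments:
    - [-1,0,0,0,-5]
    - [-1,0,0,0,-11]
    - [-1,0,0,0,-17]
    - [-1,0,0,0,-23]
    - [-1,0,0,0,-29]

```text
t: 4.25
position: [586.7, -234.6, 31.3]
orientation: [3.141, -0.001, 0.984]
wrist_force: [-1.8, 0.8, 5.2]
width: 0.133
```

Request:
move_arm:
  increments:
    - [-1,0,0,0,-6]
    - [-1,0,0,0,-12]
    - [-1,0,0,0,-18]
    - [-1,0,0,0,-24]
    - [-1,0,0,0,-29]

```text
t: 4.75
position: [587.0, -233.8, 31.3]
orientation: [3.141, -0.001, 1.49]
wrist_force: [-1.8, 1.8, 4.3]
width: 0.13
```

Request:
move_arm:
  increments:
    - [-1,0,0,0,0]
    - [-1,0,0,0,0]
    - [-1,0,0,0,0]
    - [-1,0,0,0,0]
    - [-1,0,0,0,0]

```text
t: 5.25
position: [587.0, -233.8, 31.3]
orientation: [3.141, -0.001, 1.485]
wrist_force: [-3.0, 1.9, 6.3]
width: 0.132
```

```bash
python3 go.py 586.2 -234 30 85.3
python3 - <<'E'
from h import *
for n in("side",):cv2.imwrite(f"pics/{n}3.png",eyes.snapshot(n)[:,:,::-1])
a=cv2.imread("pics/side3.png")[235:335,285:385]; cv2.imwrite("pics/side3z.png",cv2.resize(a,None,fx=6,fy=6,interpolation=cv2.INTER_CUBIC))
E
```

```text
now [ 587.  -233.8   31.3] yaw 85.1 w 0.132 F [-3.   1.9  6.3] t 5.25 j [ 0.11  0.59  0.27  1.76 -0.21  0.82  1.97]
tool delta [-0.3, -0.8, 1.3, -0.2]
```

View pics/side3z.png

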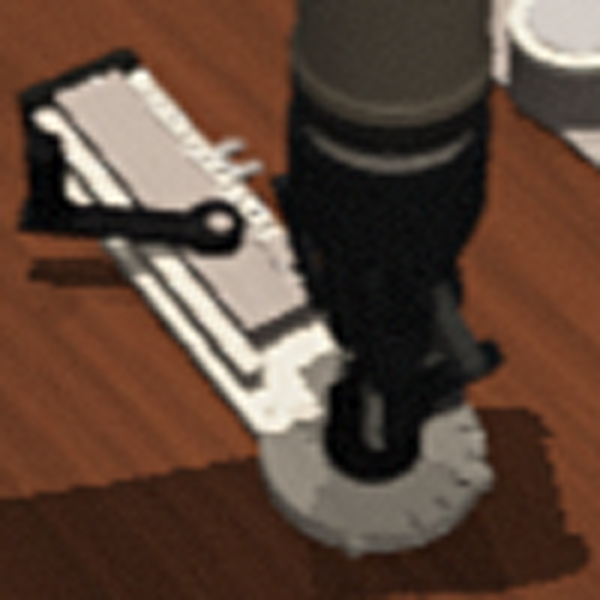

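The knob has turned with the hand, and the nose is hidden behind the finger. I'll release, rise and check.

Request:
move_arm:
  increments:
    - [0,0,0,0,0]
    - [0,0,0,0,0]
    - [0,0,0,0,0]
    - [0,0,0,-30,0]
    - [0,0,0,-70,0]

```text
t: 5.8
position: [584.6, -233.5, 98.5]
orientation: [-3.136, -0.001, 1.486]
wrist_force: [0.3, -0.7, -0.3]
width: 0.5
```

Request:
move_arm:
  increments:
    - [0,40,0,-10,0]
    - [0,85,0,-15,0]
    - [0,130,10,-15,0]
    - [0,170,-20,-15,0]
    - [0,190,-40,-15,0]

```text
t: 6.3
position: [561.9, -36.4, 114.8]
orientation: [-3.141, -0.002, 1.492]
wrist_force: [0.0, 0.2, 0.3]
width: 0.499
```

```bash
python3 go.py 541.5 -62 90 85.3
python3 - <<'E'
from h import *
for n in("side","top"):cv2.imwrite(f"pics/{n}4.png",eyes.snapshot(n)[:,:,::-1])
a=cv2.imread("pics/side4.png")[235:335,285:385]; a=cv2.resize(a,None,fx=4,fy=4,interpolation=cv2.INTER_CUBIC)
b=cv2.imread("pics/top4.png")[215:315,350:450]; b=cv2.resize(b,None,fx=4,fy=4,interpolation=cv2.INTER_CUBIC)
cv2.imwrite("pics/c4.png",np.hstack([a,b]))
E
```

```text
now [561.9 -36.4 114.8] yaw 85.5 w 0.499 F [0.  0.2 0.3] t 6.3 j [-0.22  0.37  0.27  1.88 -0.13  0.91  1.59]
tool delta [-27.1, -18.3, 24.8, 0.2]
```

View pics/c4.png

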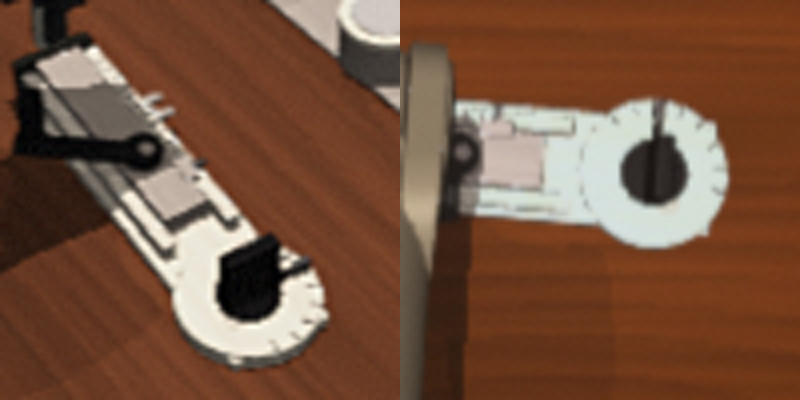

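Side and top 4 show the nose lying along the line from the bar to the dark lug (top zoom (657,105–140)), so the knob is aligned. Next I'll check the post estimate in the side view.

Run:
```python
from h import *
a=cv2.imread("pics/side0.png")[235:335,275:385]; a=cv2.resize(a,None,fx=6,fy=6,interpolation=cv2.INTER_CUBIC)
for z in(42,62,83):
    u,v=(proj("side",np.array([541,-63,z]))-[275,235]+.5)*6-.5; cv2.circle(a,(int(u),int(v)),4,(0,0,255),-1);print(u,v)
a=cv2.convertScaleAbs(a[:350,:400],alpha=2,beta=30);cv2.imwrite("pics/p.png",cv2.resize(a,None,fx=1.7,fy=1.7))
```

```text
108.77118330911571 213.0175707548285
106.36139989777996 180.51139897513053
103.77270189119008 145.5918034247046
```

View pics/p.png

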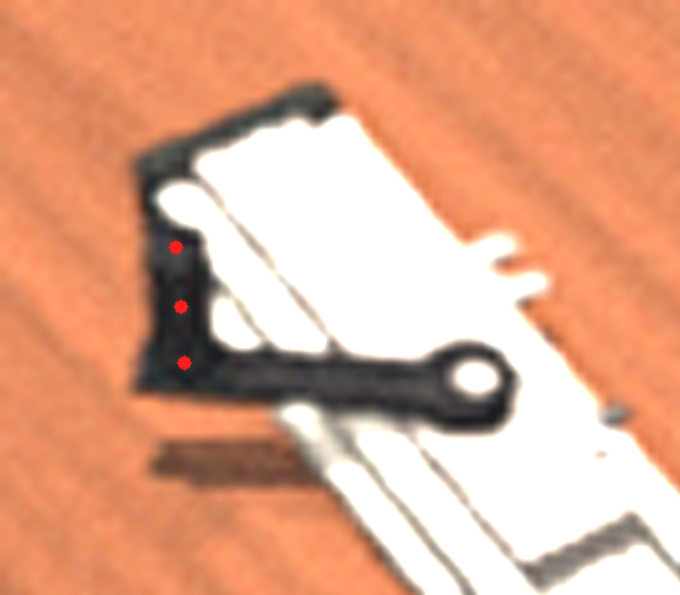

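The markers at (541,-63) lie on the post axis in both views. I'll move above it and descend.

```bash
python3 go.py 541 -63 95 85.5
```

```text
now [560.2 -36.6 114.6] yaw 85.5 w 0.503 F [ 0.3 -0.3  0.4] t 6.4 j [-0.22  0.37  0.27  1.88 -0.13  0.91  1.6 ]
tool delta [-27.8, -17.1, 19.6, 0.0]
```

Request:
move_arm:
  increments:
    - [0.3,-14,-9,3,0]
    - [0.3,-28,-17,6,0]
    - [0.3,-28,-17,10,0]
    - [0.3,-28,-17,10,0]
    - [0.3,-28,-17,10,0]

```text
t: 6.9
position: [543.5, -68.7, 105.1]
orientation: [3.141, -0.0, 1.485]
wrist_force: [-0.2, 0.4, 0.1]
width: 0.649
```

```bash
python3 go.py 541 -63 48 85.5
python3 - <<'E'
from h import *
for n in("side",):cv2.imwrite(f"pics/{n}5.png",eyes.snapshot(n)[:,:,::-1])
a=cv2.imread("pics/side5.png")[205:305,255:355]; cv2.imwrite("pics/side5z.png",cv2.convertScaleAbs(cv2.resize(a,None,fx=6,fy=6,interpolation=cv2.INTER_CUBIC),alpha=1.7,beta=20))
E
```

```text
now [543.5 -68.7 105.1] yaw 85.1 w 0.649 F [-0.2  0.4  0.1] t 6.9 j [-0.18  0.36  0.28  1.92 -0.13  0.88  1.65]
tool delta [5.5, -3.0, 57.1, -0.4]
```

View pics/side5z.png

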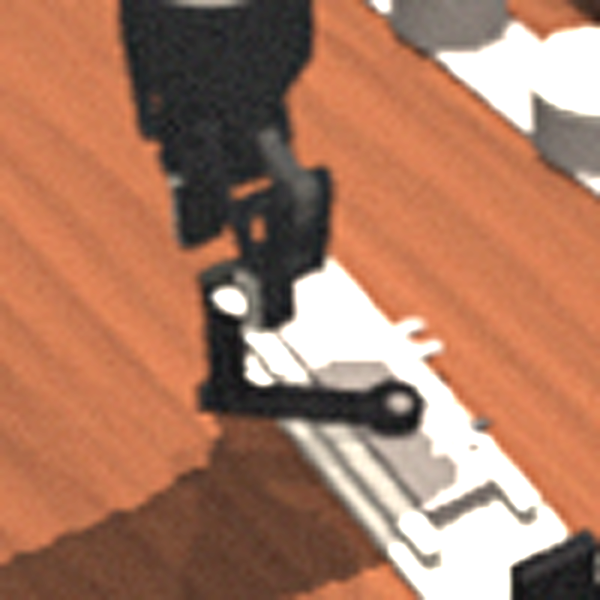

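The fingers stand above and on either side of the post (zoom (225,300)). I'll correct the offset and descend.

Request:
move_arm:
  increments:
    - [0.3,5,-3,5,0]
    - [0.3,5,-3,20,0]
    - [0.3,5,-3,40,0]
    - [0.3,5,-3,57,0]
    - [0.3,5,-3,57,0]

```text
t: 7.45
position: [538.6, -61.8, 46.0]
orientation: [-3.136, -0.0, 1.488]
wrist_force: [-0.1, 0.7, 0.4]
width: 0.651
```

```bash
python3 go.py 541 -63 48 85.5
python3 - <<'E'
from h import *
for n in("side",):cv2.imwrite(f"pics/{n}6.png",eyes.snapshot(n)[:,:,::-1])
a=cv2.imread("pics/side6.png")[205:305,255:355]; cv2.imwrite("pics/side6z.png",cv2.convertScaleAbs(cv2.resize(a,None,fx=6,fy=6,interpolation=cv2.INTER_CUBIC),alpha=1.7,beta=20))
E
```

```text
now [538.6 -61.8  46. ] yaw 85.2 w 0.651 F [-0.1  0.7  0.4] t 7.45 j [-0.17  0.44  0.25  1.97 -0.16  0.76  1.66]
tool delta [-1.0, 2.5, -2.0, -0.3]
```

View pics/side6z.png

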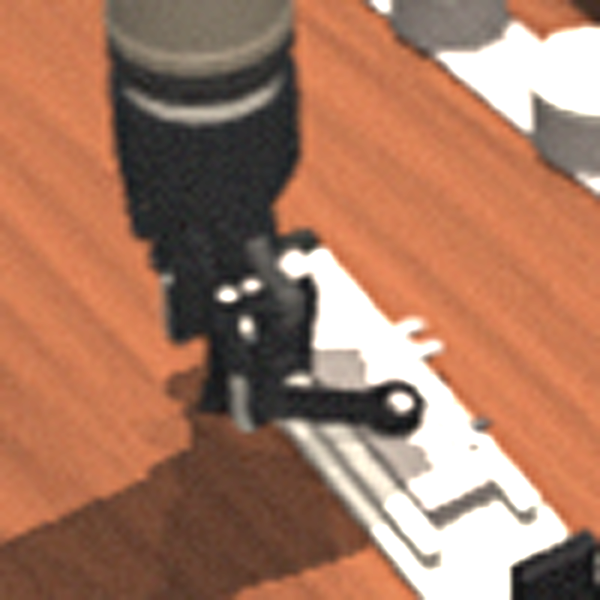

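Request:
move_arm:
  increments:
    - [0.3,-1,2,-3,0]
    - [-0.3,-1,2,-3,0]
    - [-1,-1,2,-3,0]
    - [-1,-1,2,-3,0]
    - [-1,-1,2,-3,0]

```text
t: 8.0
position: [543.1, -64.0, 52.1]
orientation: [3.141, -0.001, 1.486]
wrist_force: [-1.2, 0.6, 5.2]
width: 0.193
```

Request:
move_arm:
  increments:
    - [-1,0,0,0,0]
    - [-1,0,0,0,0]
    - [-1,0,0,0,0]
    - [-1,0,0,0,0]
    - [-1,0,0,0,0]

```text
t: 8.5
position: [543.1, -64.0, 52.1]
orientation: [3.141, -0.001, 1.487]
wrist_force: [-0.6, 0.6, 6.7]
width: 0.19
```

```bash
python3 go.py 541 -63 48 85.5
python3 - <<'E'
from h import *
for n in("side","top"):cv2.imwrite(f"pics/{n}7.png",eyes.snapshot(n)[:,:,::-1])
a=cv2.imread("pics/side7.png")[215:315,265:365]; cv2.imwrite("pics/side7z.png",cv2.resize(a,None,fx=6,fy=6,interpolation=cv2.INTER_CUBIC))
E
```

```text
now [543.1 -64.   52.1] yaw 85.2 w 0.19 F [-0.6  0.6  6.7] t 8.5 j [-0.17  0.44  0.26  1.96 -0.16  0.76  1.67]
tool delta [0.8, -2.1, 4.1, -0.3]
```

View pics/side7z.png

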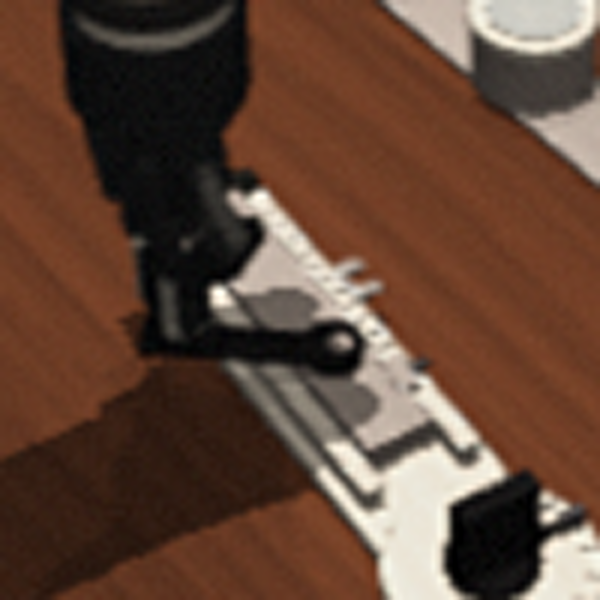

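View pics/top7.png

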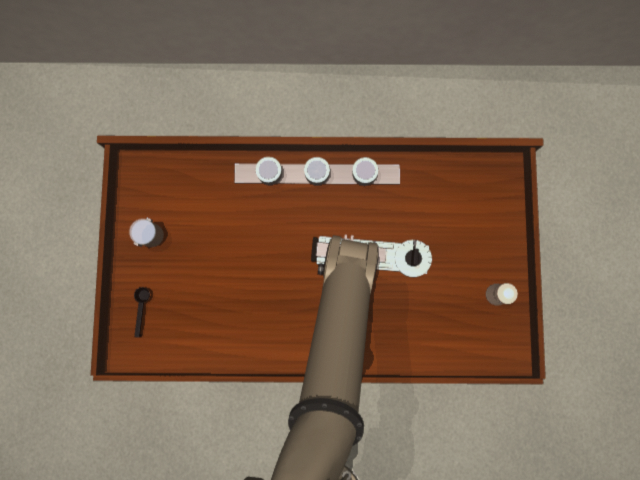

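The post is gripped (opening ≈16 mm). I'll draw the leg out about 55 mm along tool +x, then look.

Request:
move_arm:
  increments:
    - [-1,10,0,0,0]
    - [-1,22,0,0,0]
    - [-1,34,0,0,0]
    - [-1,46,0,0,0]
    - [-1,55,0,0,0]

```text
t: 9.1
position: [547.8, -9.1, 52.0]
orientation: [3.14, 0.001, 1.487]
wrist_force: [-1.0, -3.2, 6.7]
width: 0.19
```

```bash
python3 go.py
python3 - <<'E'
from h import *
for n in("side","top"):cv2.imwrite(f"pics/{n}8.png",eyes.snapshot(n)[:,:,::-1])
a=cv2.imread("pics/side8.png")[225:285,295:355]; a=cv2.resize(a,None,fx=9,fy=9,interpolation=cv2.INTER_CUBIC);cv2.imwrite("pics/side8z.png",a)
E
python3 go.py
```

```text
now [547.8  -9.1  52. ] yaw 85.2 w 0.19 F [-1.  -3.2  6.7] t 9.1 j [-0.26  0.44  0.25  1.96 -0.15  0.76  1.56]
now [547.9  -7.8  52. ] yaw 85.3 w 0.189 F [-1.2 -2.   6.3] t 9.2 j [-0.26  0.44  0.25  1.96 -0.15  0.77  1.56]
```

View pics/side8z.png

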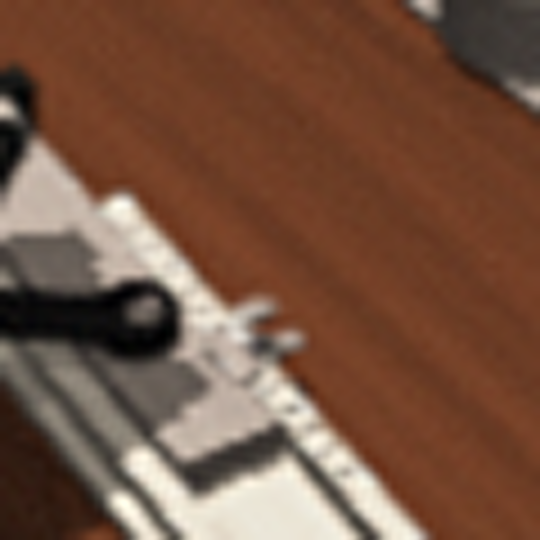

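View pics/top8.png

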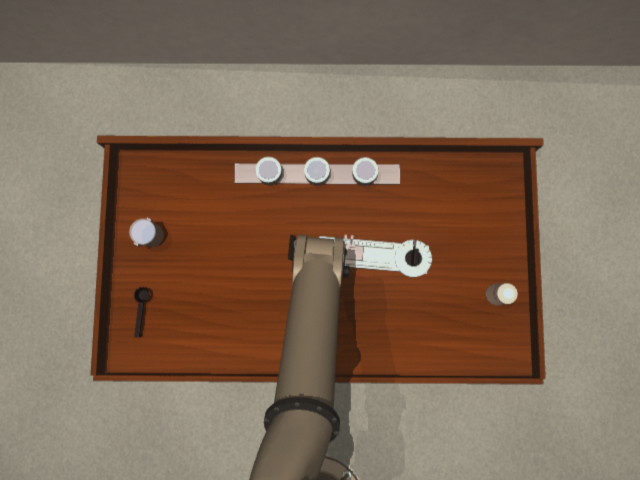

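```bash
cat > z.py <<'E'
import sys
from h import *
k=sys.argv[1]
for n in("side","top"):
    cv2.imwrite(f"pics/{n}{k}.png",eyes.snapshot(n)[:,:,::-1])
a=cv2.imread(f"pics/side{k}.png")[250:274,312:336]
b=cv2.imread(f"pics/top{k}.png")[230:254,336:360]
cv2.imwrite(f"pics/c{k}.png",np.hstack([cv2.resize(q,(396,396),interpolation=cv2.INTER_CUBIC) for q in(a,b)]))
E
python3 z.py 9
```

```text
(no output)
```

View pics/c9.png

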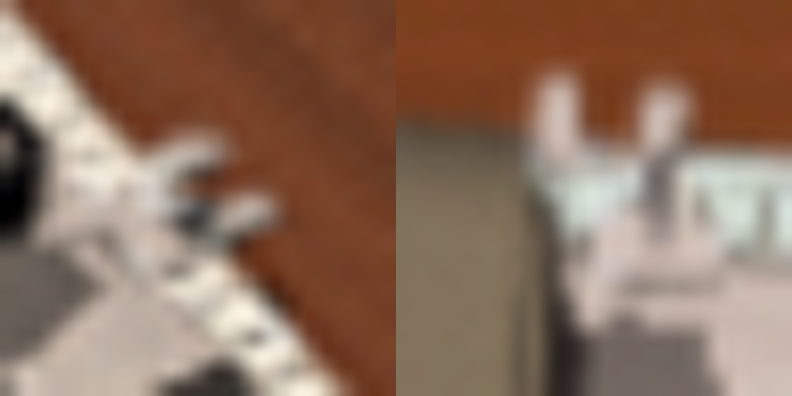

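Run:
```python
from h import *
kc=np.array([586.2,-233.5]);phi=np.radians(85.3);x=np.array([np.cos(phi),np.sin(phi)]);y=np.array([-x[1],x[0]])
W=lambda a,b,z:np.r_[kc+(a+100)*x+b*y,z]
out=[]
for n,(u0,v0) in(("side",(312,250)),("top",(336,230))):
    im=cv2.imread(f"pics/{n}9.png")[v0:v0+24,u0:u0+24]; im=cv2.resize(im,(396,396),interpolation=cv2.INTER_CUBIC)
    for a,c in((56.5,(0,0,255)),(55.3,(0,255,0)),(71,(0,255,0))):
      for b in(-24,-38):
        for z in(28,31.5):
          if a==56.5 and b==-38:b=-30
          p=(proj(n,W(a,b,z))-[u0,v0]+.5)*16.5-.5; cv2.circle(im,tuple(int(q) for q in p),3 if z==28 else 6,c,1)
    out.append(im)
cv2.imwrite("pics/o9.png",np.hstack(out))
```

```text
(no output)
```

View pics/o9.png

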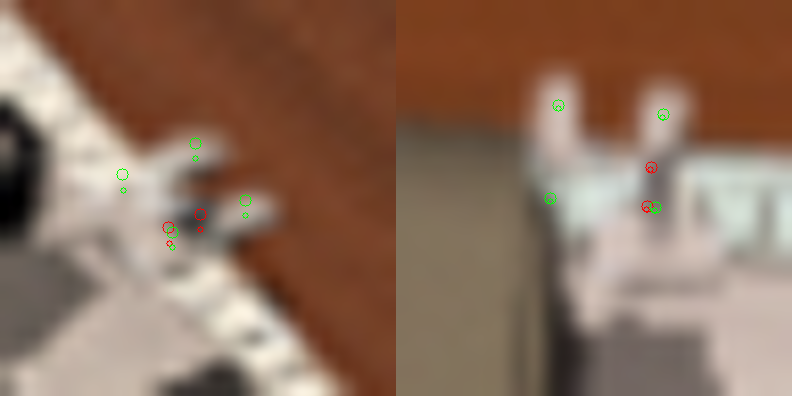

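The overlay agrees in both views: the nib (side zoom (195,213), top zoom (657,185)) sits in line with the near prong, 7–8 mm short of the middle. I'll move 7.5 mm further.

Request:
move_arm:
  increments:
    - [-1,2,0,0,0]
    - [-1,4,0,0,0]
    - [-1,6,0,0,0]
    - [-1,7.5,0,0,0]
    - [-1,7.5,0,0,0]

```text
t: 9.8
position: [548.5, -2.1, 52.0]
orientation: [3.14, 0.0, 1.486]
wrist_force: [-1.5, -2.2, 6.3]
width: 0.193
```

```bash
python3 z.py 10; python3 go.py
```

```text
now [548.5  -2.2  52. ] yaw 85.1 w 0.197 F [-1. -2.  6.] t 9.9 j [-0.27  0.44  0.25  1.96 -0.15  0.77  1.54]
```

View pics/c10.png

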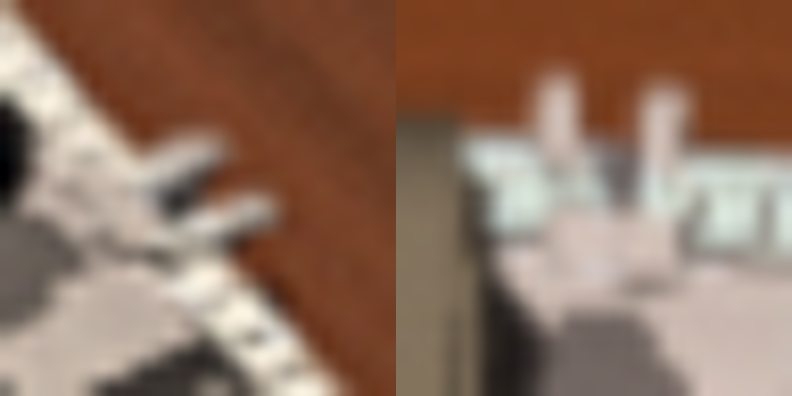

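The nib (top zoom (618,180)) is now in the gap, whose midpoint is about x=606, so it is about 1.8 mm short. I'll nudge it, hold and check.

Request:
move_arm:
  increments:
    - [-1,1,0,0,0]
    - [-1,2,0,0,0]
    - [-1,2,0,0,0]
    - [-1,2,0,0,0]
    - [-1,2,0,0,0]

```text
t: 10.4
position: [548.6, -0.4, 52.0]
orientation: [3.14, 0.001, 1.486]
wrist_force: [-0.6, -2.7, 6.2]
width: 0.194
```

```bash
python3 z.py 11; python3 go.py
```

```text
now [ 5.486e+02 -4.000e-01  5.200e+01] yaw 85.1 w 0.194 F [-1.  -2.4  6.4] t 10.5 j [-0.28  0.44  0.25  1.96 -0.15  0.77  1.54]
```

View pics/c11.png

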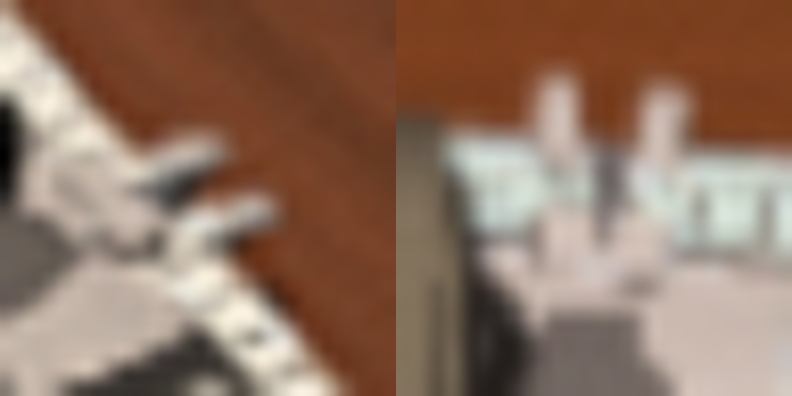

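The nib (top zoom (609,180)) is midway (606), and the side view agrees. The pause is done with the lever open, so I'll start the swing, first part to ~0.65 rad.

Request:
move_arm:
  increments:
    - [-1,3.4,2.9,0,0]
    - [-1,6.2,5.4,0,0]
    - [-1,8.9,8.1,0,0]
    - [-1,11.3,10.9,0,0]
    - [-1,13.7,13.8,0,0]

```text
t: 11.0
position: [561.1, 12.2, 51.7]
orientation: [-3.138, 0.001, 1.484]
wrist_force: [-8.0, -2.5, 13.1]
width: 0.191
```

```bash
python3 z.py 12; python3 go.py
```

```text
now [561.1  12.6  51.7] yaw 85.1 w 0.193 F [-6.3 -2.2 11.5] t 11.1 j [-0.29  0.46  0.24  1.92 -0.15  0.78  1.52]
```

View pics/c12.png

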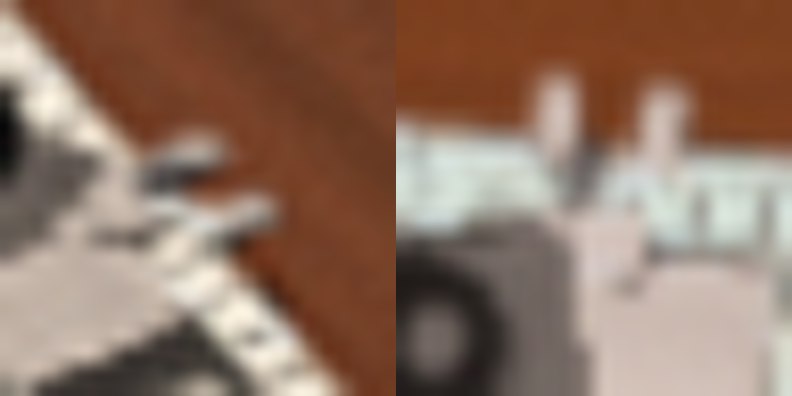

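Run:
```python
from h import *
np.set_printoptions(precision=1,suppress=True)
phi=np.radians(85.3);x=np.array([np.cos(phi),np.sin(phi)]);y=np.array([-x[1],x[0]])
p=onz("top",337.9,250.0,44)[:2];t=np.array([561.1,12.6])
for o in((0,0),(-2,1)):
    d=t+o-p;print(p,d@x,d@y,np.hypot(*d),np.arctan2(d@y,d@x))
```

```text
[601.8 -47.7] 56.71325412085548 45.49644798697888 72.70708337162623 0.6760925054942295
[601.8 -47.7] 57.54601449041344 47.571661269245 74.66328910278905 0.6907939145971786
```

The nib is at (580,180), about 3.8 mm over-drawn because the swing lagged. The lever is ≈0.69 rad and still inside the limits. I'll correct while swinging on.

Request:
move_arm:
  increments:
    - [-1,-1,2,0,0]
    - [-1,-0.5,4,0,0]
    - [-1,0.5,6,0,0]
    - [-1,2,8,0,0]
    - [-1,2,8.5,0,0]

```text
t: 11.6
position: [570.0, 13.7, 51.6]
orientation: [-3.138, 0.0, 1.485]
wrist_force: [-5.3, -1.8, 10.2]
width: 0.193
```

```bash
python3 z.py 13; python3 go.py
```

```text
now [570.   13.7  51.6] yaw 85.1 w 0.189 F [-4.3 -1.3  9.5] t 11.7 j [-0.29  0.47  0.24  1.9  -0.15  0.79  1.52]
```

View pics/c13.png

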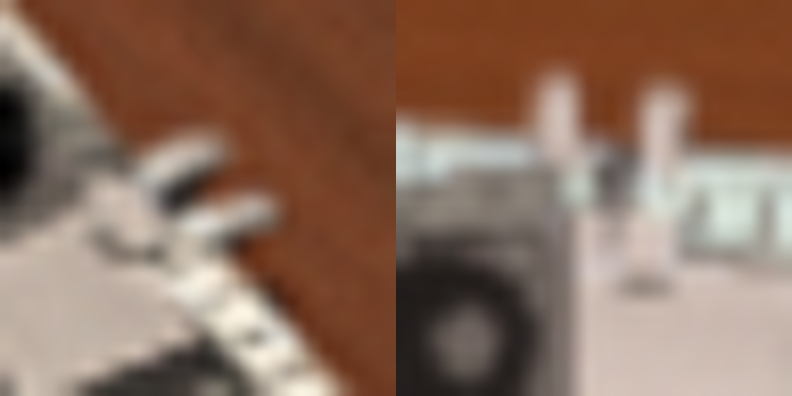

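The nib is at (617,175), about 1.5 mm short, and the lever is ≈0.55 rad. I'll continue to ~0.3.

Request:
move_arm:
  increments:
    - [-1,2,3,0,0]
    - [-1,4,6.4,0,0]
    - [-1,6,9.8,0,0]
    - [-1,7.5,13.3,0,0]
    - [-1,8.4,16.8,0,0]

```text
t: 12.2
position: [586.0, 20.5, 51.5]
orientation: [-3.135, 0.001, 1.484]
wrist_force: [-10.5, -2.2, 13.6]
width: 0.189
```

```bash
python3 z.py 14; python3 go.py
```

```text
now [586.   20.6  51.5] yaw 85.0 w 0.193 F [-7.3 -1.4 12.1] t 12.3 j [-0.29  0.5   0.24  1.86 -0.16  0.81  1.51]
```

View pics/c14.png

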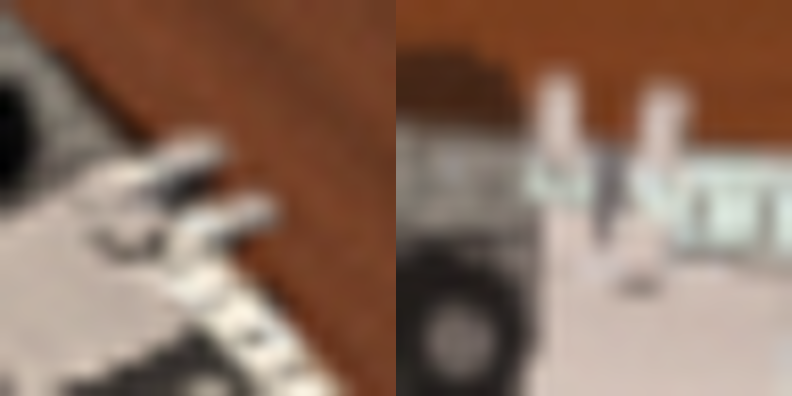

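The nib (607,180) is on the mark and the lever ≈0.32 rad. I'll close the rest.

Request:
move_arm:
  increments:
    - [-1,1.4,4.8,0,0]
    - [-1,2.5,10,0,0]
    - [-1,3.2,14.4,0,0]
    - [-1,3.5,18.9,0,0]
    - [-1,3.6,23.4,0,0]

```text
t: 12.8
position: [609.7, 22.5, 51.4]
orientation: [-3.135, 0.0, 1.484]
wrist_force: [-10.0, -1.2, 12.3]
width: 0.189
```

```bash
python3 z.py 15; python3 go.py;python3 - <<'E'
from h import *
a=cv2.imread("pics/side15.png")[215:315,265:365]; b=cv2.imread("pics/top15.png")[215:275,280:380]
cv2.imwrite("pics/d15.png",np.vstack([cv2.resize(q,None,fx=3.7,fy=3.7,interpolation=cv2.INTER_CUBIC) for q in(a,b)]))
E
```

```text
now [613.4  22.1  51.8] yaw 85.2 w 0.189 F [ 0.5 -1.6  4. ] t 12.9 j [-0.29  0.53  0.24  1.8  -0.16  0.83  1.52]
```

View pics/c15.png

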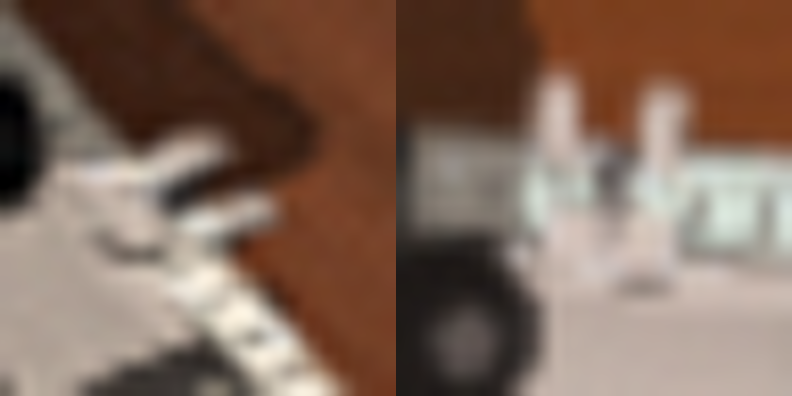

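View pics/d15.png

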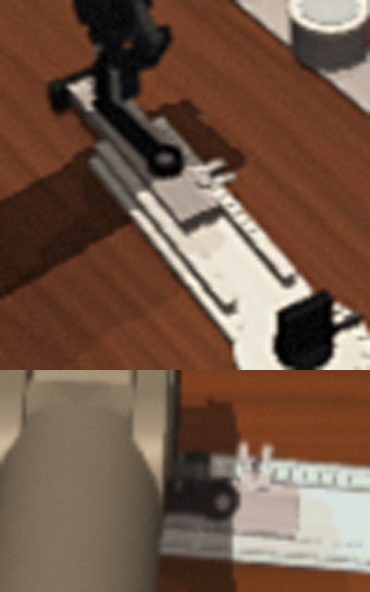

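Run:
```python
from h import *
kc=np.array([586.2,-233.5]);phi=np.radians(85.3);x=np.array([np.cos(phi),np.sin(phi)]);y=np.array([-x[1],x[0]])
W=lambda a,b,z:np.r_[kc+(a+100)*x+b*y,z]
u0,v0=270,225
im=cv2.imread("pics/side15.png")[v0:v0+60,u0:u0+60]; im=cv2.convertScaleAbs(cv2.resize(im,None,fx=10,fy=10,interpolation=cv2.INTER_CUBIC),alpha=1.8,beta=25)
p=lambda P:tuple(int(q) for q in (proj("side",P)-[u0,v0]+.5)*10-.5)
for a,c in((0,(0,255,0)),(.1,(0,0,255))):
    for s in(-8,8):
        q=[p(W(83+r*np.cos(a)-s*np.sin(a),r*np.sin(a)+s*np.cos(a),42)) for r in(0,75)];cv2.line(im,q[0],q[1],c,1)
cv2.imwrite("pics/e15.png",im)
```

```text
(no output)
```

View pics/e15.png

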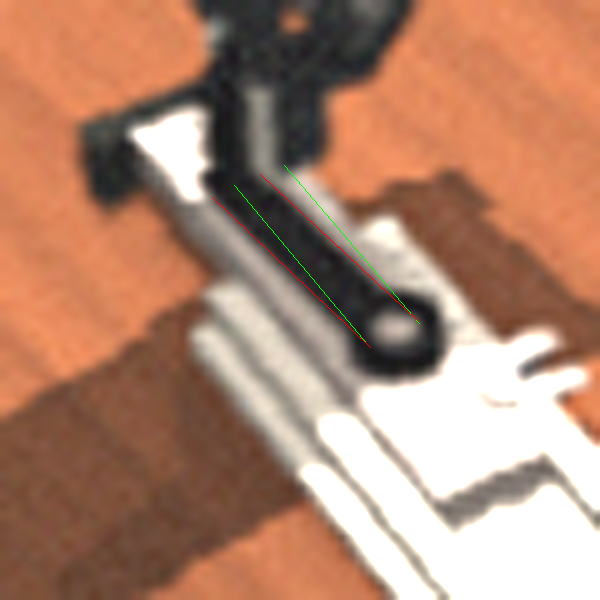

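Lever is near shut (overlay between 0 and 0.1 rad), but the wrist force shows no push against the stop. I'll press a bit further along tool y and add 0.5 mm of draw.

Request:
move_arm:
  increments:
    - [-1,0,1,0,0]
    - [-1,0.3,2,0,0]
    - [-1,0.5,3,0,0]
    - [-1,0.5,4,0,0]
    - [-1,0.5,4,0,0]

```text
t: 13.4
position: [615.5, 22.2, 51.5]
orientation: [-3.139, 0.0, 1.485]
wrist_force: [-2.6, -2.7, 7.6]
width: 0.188
```

```bash
python3 z.py 16; python3 go.py;python3 - <<'E'
from h import *
a=cv2.imread("pics/side16.png")[225:285,270:330];b=cv2.imread("pics/side15.png")[225:285,270:330]
cv2.imwrite("pics/d16.png",np.hstack([cv2.convertScaleAbs(cv2.resize(q,None,fx=6.6,fy=6.6,interpolation=cv2.INTER_CUBIC),alpha=3.5,beta=10) for q in(b,a)]))
E
```

```text
now [615.5  22.3  51.5] yaw 85.1 w 0.185 F [-3.2 -2.1  7.3] t 13.5 j [-0.28  0.54  0.24  1.79 -0.16  0.84  1.52]
```

View pics/c16.png

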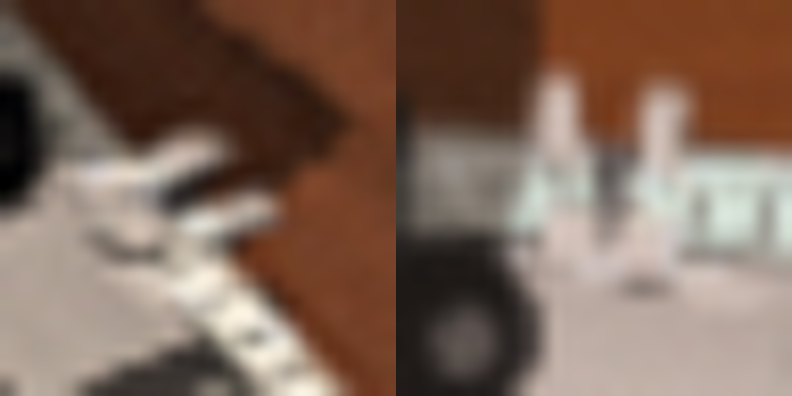

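View pics/d16.png

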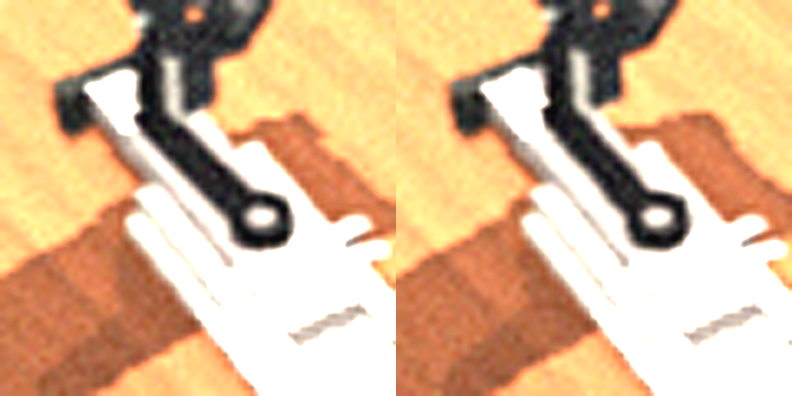

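```bash
cat > lev.py <<'E'
import sys
from h import *
k=sys.argv[1]
g=cv2.cvtColor(cv2.imread(f"pics/side{k}.png"),cv2.COLOR_BGR2GRAY).astype(np.float32)
phi=85.3
L=[];R=[]
for v in np.arange(245,254.1,.5):   # rows across arm
    u=np.arange(285,312,.1,dtype=np.float32);s=cv2.remap(g,u[None],np.full((1,len(u)),v,np.float32),1)[0]
    i=np.where(s<60)[0]
    if len(i): L.append((u[i[0]],v));R.append((u[i[-1]],v))
for n,E in(("L",L),("R",R)):
    E=np.array(E);c=np.polyfit(E[:,1],E[:,0],1);r=E[:,0]-np.polyval(c,E[:,1]);q=abs(r)<.6;c=np.polyfit(E[q,1],E[q,0],1)
    a,b=[onz("side",np.polyval(c,v),v,42) for v in(245,254)];d=a-b
    print(n,np.round(E[[0,-1]],1).tolist(),"res",r.std().round(2),"angle-phi rad",round(np.radians(np.degrees(np.arctan2(d[1],d[0]))-phi),3))
E
python3 lev.py 15;python3 lev.py 16
python3 - <<'E'
from h import *
for z,a,b in((28,(490,90),(630,260)),):
    f=lambda q:((q[0]-396+.5)/6.6-.5+270,(q[1]+.5)/6.6-.5+225)
    d=onz("side",*f(a),z)-onz("side",*f(b),z);print(np.degrees(np.arctan2(d[1],d[0])))
E
```

```text
L [[285.0, 245.0], [288.3, 254.0]] res 0.55 angle-phi rad -0.156
R [[311.9, 245.0], [311.9, 254.0]] res 2.49 angle-phi rad -0.894
L [[285.0, 245.0], [288.2, 254.0]] res 1.35 angle-phi rad -0.074
R [[311.9, 245.0], [311.9, 254.0]] res 2.0 angle-phi rad -0.866
85.15170703919232
```

```bash
cat > lev.py <<'E'
import sys
from h import *
k=sys.argv[1]
g=cv2.cvtColor(cv2.imread(f"pics/side{k}.png"),cv2.COLOR_BGR2GRAY).astype(np.float32)
E={"L":[],"R":[],"M":[]}
for v in np.arange(245,254.1,.5):
    uc=296+(v-245)*.88
    u=np.arange(uc-9,uc+9,.1,dtype=np.float32);s=cv2.remap(g,u[None],np.full((1,len(u)),v,np.float32),1)[0]
    c=70+np.argmin(s[70:110]);l=c;r=c
    while l>0 and s[l]<70:l-=1
    while r<len(s)-1 and s[r]<70:r+=1
    E["L"].append((u[l],v));E["R"].append((u[r],v));E["M"].append(((u[l]+u[r])/2,v))
for n,e in E.items():
    e=np.array(e);c=np.polyfit(e[:,1],e[:,0],1);r=e[:,0]-np.polyval(c,e[:,1]);q=abs(r)<.6;c=np.polyfit(e[q,1],e[q,0],1)
    a,b=[onz("side",np.polyval(c,v),v,42) for v in(245,254)];d=a-b
    print(n,np.round(e[[0,9,-1]],1).tolist(),"res",r.std().round(2),"rad",round(np.arctan2(d[1],d[0])-np.radians(85.3),3))
E
python3 lev.py 15;python3 lev.py 16
```

```text
L [[290.1, 245.0], [294.6, 249.5], [299.1, 254.0]] res 0.14 rad 0.082
R [[300.0, 245.0], [304.9, 249.5], [312.5, 254.0]] res 0.65 rad 0.106
M [[295.1, 245.0], [299.7, 249.5], [305.8, 254.0]] res 0.32 rad 0.106
L [[292.6, 245.0], [296.2, 249.5], [300.1, 254.0]] res 0.13 rad 0.021
R [[301.4, 245.0], [306.0, 249.5], [312.8, 254.0]] res 0.72 rad 0.048
M [[297.0, 245.0], [301.1, 249.5], [306.5, 254.0]] res 0.34 rad 0.038
```

The lever edge fit gives ≈0.08 before the press and ≈0.02–0.05 rad now. I'll press a few mm more so it sits against its stop.

Request:
move_arm:
  increments:
    - [-1,0,1,0,0]
    - [-1,0.2,2,0,0]
    - [-1,0.4,3,0,0]
    - [-1,0.5,4,0,0]
    - [-1,0.5,4,0,0]

```text
t: 14.0
position: [616.7, 22.3, 51.3]
orientation: [-3.133, 0.001, 1.484]
wrist_force: [-8.9, -2.6, 12.9]
width: 0.191
```

Request:
move_arm:
  increments:
    - [-1,0,0,0,0]
    - [-1,0,0,0,0]
    - [-1,0,0,0,0]
    - [-1,0,0,0,0]
    - [-1,0,0,0,0]

```text
t: 14.5
position: [616.7, 22.3, 51.3]
orientation: [-3.133, 0.001, 1.484]
wrist_force: [-9.3, -2.5, 12.6]
width: 0.187
```

```bash
python3 z.py 17; python3 go.py;python3 lev.py 17
python3 - <<'E'
from h import *
a=cv2.imread("pics/side17.png")[225:325,270:370];b=cv2.imread("pics/top17.png")[215:315,350:450]
cv2.imwrite("pics/d17.png",np.hstack([cv2.convertScaleAbs(cv2.resize(q,None,fx=4,fy=4,interpolation=cv2.INTER_CUBIC),alpha=1.3,beta=10) for q in(a,b)]))
E
```

```text
now [616.7  22.3  51.3] yaw 85.0 w 0.188 F [-9.5 -2.7 12.3] t 14.6 j [-0.28  0.54  0.24  1.78 -0.16  0.85  1.52]
L [[292.7, 245.0], [296.4, 249.5], [300.5, 254.0]] res 0.15 rad 0.005
R [[301.9, 245.0], [306.0, 249.5], [312.8, 254.0]] res 0.73 rad 0.012
M [[297.3, 245.0], [301.2, 249.5], [306.7, 254.0]] res 0.39 rad -0.01
```

View pics/c17.png

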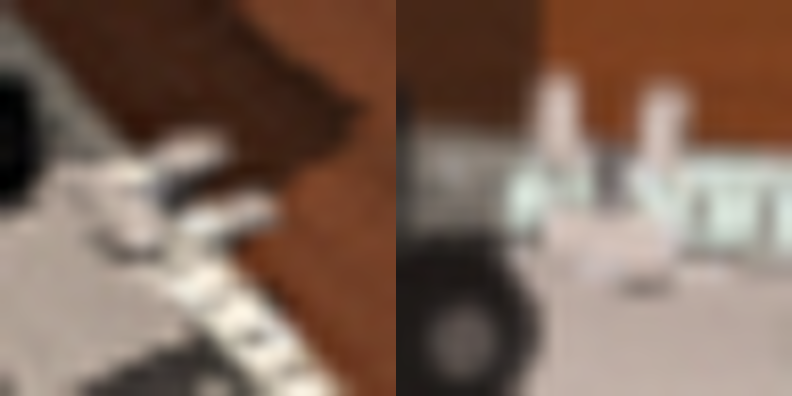

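View pics/d17.png

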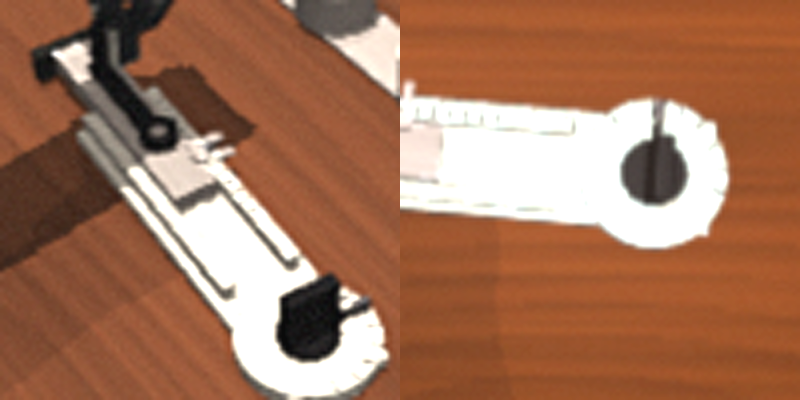

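The lever is on its stop (edge fit ≈0.00 rad, wrist push up to 9 N). The nib (609,178) is within about 0.5 mm of the midpoint, and the knob nose is at the lug. Handing in.

```bash
python3 -c "
from plant import r
print(r.job_done())"; python3 go.py
```

```text
the job is handed in; nothing more can be done
None
the job is handed in; nothing more can be done
```

I carried out all the steps and handed the job in at about t = 14.6 s. No verdict was reported.

- **Knob:** I turned it counterclockwise by about 58°. Both views show the nose pointing at the index lug, and it was unchanged at the end.
- **Leg:** I drew it out about 63 mm with the lever open and paused about 0.7 s. In the last picture the nib was about 0.5 mm from midway between the prongs. It has only a few pixels per prong, so count that as good to 1–2 mm.
- **Lever:** I swung it shut in stages, checking the nib at each one. The final edge fits gave −0.01 to 0.01 rad, with about 9 N pressing it against its stop.
- **Grip:** The hand still held the post, with the opening steady at about 16 mm against the 18 mm post.

**Checks that disagreed:**
- Early in the swing (lever about 0.69 rad) the nib ran about 3.8 mm past the mark. That is inside 5 mm, and I corrected it.
- After the main closing move the lever was still 0.08–0.11 rad open, so I pressed it further, onto its stop.
- The side view's first estimate of the clip was about 4 mm off the top view. I used the top view, and the side view agreed once the leg was at its mark.
- At the end the tool sat about 6–9 mm past where the shut post should be, so the post probably shifted a little within the pads.

The tins, grinder, jar and spoon were never approached. The clip looked unmoved in the pictures.

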